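# Set the vacuum stopcock half open and hold the filter stand's cam lever at top lift

### The job

Get the filter stand ready for a vacuum pull: first turn the stopcock's T-handle to half open (45 degrees) and let go of it, then swing the spring-return cam lever of the stand up to the cam's highest lift, where the lever stands straight up and the dish is raised to the ring above it. Finish while still holding the lever there with the gripper, since it springs back if let go; leave the stopcock half open and do not disturb the other things on the bench.

Things in the scene. Friction and masses are not known exactly. Their poses are not given: they have to be found in the camera images.
- valve: The vacuum stopcock, fixed to the bench: base plate 100 x 80 x 10 mm, a horizontal metal pipe (150 mm long, 22 mm thick, axis 45 mm up) along its x axis, and a white dial disc (80 mm across, top 84 mm up) with black ticks at closed, half open and open. Origin at the centre of its underside, z up; the handle turns about this vertical z axis.
- handle (a joint): Opening angle of the stopcock in rad, 0 (closed) to 1.571 (fully open). At 0 the T-handle's bar lies across the pipe (along the valve's y axis); it opens counter-clockwise seen from above, and at 1.571 the bar lies along the pipe. 0.785 = half open. It starts closed or a little open and stays where it is left (friction about 0.05 N m).
- handle_grip (a point): Centre of the T-handle's black bar, on the turning axis, 115 mm above the bench. The bar is 56 mm long, 14 mm thick and 30 mm tall (100 to 130 mm above the bench); the dial is 16 mm below it. The point's y axis runs along the bar, its x axis across its 14 mm thickness.
- stand: The filter stand, fixed to the bench: aluminium base 185 (x) x 150 (y) x 12 mm (from x = -100 to +85 mm), with a shaft along its x axis 70 mm up, and over it a stage with a dish under a fixed steel ring (ring top 144 mm up, centre at x = +10 mm; two guide posts up to 147 mm at y = +56 and -56 mm). Origin at the centre of its underside, z up. The lever is on its -x side and leans to its +y side at rest.
- lever_pivot (a point): Point on the lever's turning axis (parallel to the stand's x axis) in the plane in which lever_grip swings, in free air just off the shaft's end: x = -108 mm, y = 0, z = 70 mm in the stand's frame.
- lever_grip (a point): Centre of the lever's black grip, 150 mm from lever_pivot: a round bar 22 mm thick and 48 mm long that sticks out sideways, like a crank's grip, from the top of the lever towards the stand's -x side, its axis along the stand's x axis. It is fixed to the lever, so it turns with it inside a gripper. The lever's own 12 mm thick rod runs to the shaft 33 mm to the +x side of this point. The grip is 145 mm above the bench at rest and 220 mm when the lever is straight up.
- lever (a joint): Angle of the cam lever in rad. 0 = at rest against its stop, leaning 1.05 rad (60 degrees) from upright towards the stand's +y side; it grows as the lever is raised; 1.05 = straight up = the cam's highest lift; beyond that, up to 1.65, it leans over to -y and the stage drops again. A spring always drives it back to 0: the push needed at the grip is about 2 N all the way.
- stage_top (a point): Centre of the top of the dish on the stage (dish 84 mm across): 124.5 mm above the bench when the lever rests, 132.5 mm at the cam's highest lift.
- dish_stack: Stack of four closed clear Petri dishes, 90 mm across, 60 mm tall; origin at the centre of its underside. Bystander.
- dish: Single closed Petri dish, 90 mm across, 15 mm tall, lying flat; origin at the centre of its underside. Bystander.
- bottle: Clear round bottle with a cap, 70 mm across, 140 mm tall; origin at the centre of its underside. Bystander.
- tube_rack: Clear rack 200 x 90 mm with ten capped tubes, 110 mm tall overall; origin at the centre of its underside, its x axis along the 200 mm. Bystander.
- tip_box: White closed box 120 x 85 x 50 mm; origin at the centre of its underside. Bystander.
- beaker: Small open glass beaker, 68 mm across, 75 mm tall; origin at the centre of its underside. Bystander.
- timer: Flat grey bench timer 60 x 60 x 20 mm; origin at the centre of its underside. Bystander.

How it is judged (in metres and radians):
On the way, in this order (a step that is already met when the one before it is completed fails the run):
1. the stopcock is turned to half open and let go (value of joint handle between 0.665 and 0.905 rad and contact force between the fingers and handle below 0.1 N), for 0.2 s.
2. the gripper holds the cam lever at its highest lift (value of joint lever between 0.91 and 1.19 rad and contact force between the fingers and lever above 0.5 N), for 0.3 s.
At the end, for the whole second after the job is handed in: The stopcock stands half open (45 degrees, within 6.9 degrees) and is let go; the cam lever stands still and straight up at the cam's highest lift (within 8 degrees), the dish raised to the ring, and the gripper's fingers are what holds it (at least 0.5 N of contact) (all of step 1 and all of step 2 and velocity of joint lever between -0.1 and 0.1 rad/s and height (world z) of stage_top above 0.131 m); the arm keeps its last pose, push and grip.
It fails at once if a bystander on the bench is shifted by more than 30 mm (distance of any of dish_stack, dish, bottle, tube_rack, tip_box, beaker, timer from where it was at the start of the episode above 0.03 m).
It also fails if it takes over 45 s, if anything falls off the work surface, if the arm or the gripper's body presses on something with over 40 N, if the wrist force passes 120 N, or if a joint passes its speed limit or range.

### The arm

A 6-joint arm with a two-finger parallel gripper is mounted at the origin on the work surface. World frame = base frame: x ahead of the robot, y to its left, z up, the work surface at z = 0. Lengths are in mm, angles in rad, forces in N, time in s.
With the tool pointing down it reaches from about 325 to 775 mm from the base axis. Payload 5.5 kg.
Tool frame: the origin (TCP) lies midway between the tips of the shut fingers; the grasp point (between the pads) lies 19 mm behind it (pinch_z is the distance from the TCP to the grasp point, in mm); z points along the fingers, y is the line along which they close (so a half turn about z gives the same grasp; the last joint's range is limited). The gripper opens to 85 mm and grips with 20 to 120 N. Pads are 22 mm wide; open, the fingers measure 114 mm over their backs; the gripper's body (76 mm by 85 mm) begins 54 mm behind the grasp point. The pads swing forward as they close: fully open they stand 13 mm farther back than shut.
Start: joints at [1.255, 0.091, 1.231, -0, 1.82, -0.057], TCP at [153.556, 580.032, 231.275] pointing down, gripper open.
Joint ranges: [-2.87, 2.87], [-0.86, 2.18], [0.17, 2.46], [-1.51, 4.65], [0.06, 2.69], [-2.65, 2.65]. Speed limits (rad/s): [2.57, 2.57, 3.01, 3.14, 3.14, 3.14].

### API

Orientations are given as a unit quaternion [w, x, y, z].
In Python, from workcell import observe, read_camera, camera_info, job_done, pinch_z gives the robot as it stands.
- The arm moves only by the shell command python3 -m jog 'ROWS' [FORCE]. ROWS is JSON, a list that holds one entry, the list of rows, each a list of 7 numbers: the shift along the tool's x, y, z in m, then the turn, a rotation vector about the tool's x, y, z in rad, then the closure, from -1 (fully open) to 1 (shut), so that 0 is half open. A call has 1 to 12 rows; each row is the pose to reach, as a shift and turn from the pose commanded when the call began, along the tool's axes at that moment; what a row does not reach only later rows make up. A row lasts 1/12 s, in which the tool goes at most 41.7 mm and 7.16 degrees, less where a joint would pass 70% of its speed; a pose out of reach is approached as far as the arm can. A call with a gripper value outside its range is refused whole. The fingers move at their own pace and stop on an object; FORCE is the grip in N (left out, the last holds). Time passes only in rows, so rows that repeat a pose let the fingers close. It gives the time, the measured TCP pose, the force, the opening and the grip force at its end, in the units of the state.
- observe(): the state, without advancing time (a new reading comes with each control period).
- read_camera(name): name is "scene" or "top"; returns (picture, depth): 420x560x3 uint8, red, green, blue; 420x560 float32, mm along the optical axis (not along the pixel's ray), 0 where there is no reading.
- camera_info(name): a dict with "intrinsics" (3x3 intrinsics, pixels), "T" (4x4, takes a point from camera to world coordinates). Camera axes: x right, y up, looking along -z (the intrinsics and any distortion apply to the point x, -y, -z); pixel columns grow to the right and rows downward; lengths in mm; the calibration is good to about 2 mm. A picture is of the moment at which its call begins. camera_info takes no time and is no camera call.
- job_done(): hands the job in; it is judged then, once.
The state is a dict: "clock": time; "joint_pos": joint angles; "qd": joint speeds; "joint_torque": joint torques, N m; "eef_pos": TCP position; "tool_rot": TCP orientation; "wrist_force": force on the tool from outside, world axes, zero at the start; "moment": the same for the moment, N m; "finger_gap": finger opening in mm; "grip_force": force on a finger pad.
Only numpy, scipy, OpenCV 4.12 (cv2) and the standard library are available. Lean on these libraries where they do the work, as an engineer would, in place of code of your own. Each camera call takes 0.05 s, during which the arm holds its last target. There are 200 camera calls.

## Working session

There is one attempt and no reset: what is moved stays moved. The work goes in short steps, Python scripts to look and compute and a shell command to move; the robot and the scene stay as the last step left them, time stands still between calls to the robot, and variables do not carry over. Pictures are saved under pics/ and viewed, at most 10 in all, crops included, and the job is handed in when it is done.

```bash
ls; mkdir -p pics
cat > h.py <<'E'
import numpy as np, cv2
from workcell import observe, read_camera, camera_info, job_done, pinch_z
def cloud(name):
    im,d=read_camera(name); ci=camera_info(name); K=np.array(ci["intrinsics"]); T=np.array(ci["T"])
    v,u=np.mgrid[0:420,0:560]
    x=(u-K[0,2])/K[0,0]*d; y=(v-K[1,2])/K[1,1]*d
    P=np.stack([x,-y,-d,np.ones_like(d)],-1)@T.T
    P=P[...,:3]; P[d==0]=np.nan
    return im,d,P
E
python3 - <<'E'
from h import *
print(observe(), pinch_z() if callable(pinch_z) else pinch_z)
out=[]
for n in("scene","top"):
    im,d,P=cloud(n); np.savez(f"{n}0.npz",im=im,P=P); print(n,{k:np.round(v,3).tolist() if not isinstance(v,str) else v for k,v in camera_info(n).items()})
    cv2.imwrite(f"pics/{n}0.png",im[...,::-1])
E
```

```text
pics
{'clock': 0.0, 'joint_pos': array([ 1.25530042e+00,  9.18387509e-02,  1.23193435e+00, -6.30637604e-06,
        1.81982257e+00, -5.66870167e-02]), 'qd': array([ 7.52539009e-04, -4.78618810e-05, -1.50903613e-03,  1.61678239e-03,
       -1.17329940e-03, -9.45896755e-04]), 'joint_torque': array([ 3.23861153e-03, -4.58727729e+01, -4.18033290e+01,  2.02886176e-04,
        1.12789054e-02,  1.79969004e-05]), 'eef_pos': array([153.45850955, 579.72642399, 230.13556579]), 'tool_rot': array([-1.82293637e-04,  1.29044293e-01,  9.91638325e-01, -9.84778639e-04]), 'wrist_force': array([-0.79336607, -0.13229149, -0.09544221]), 'moment': array([-0.05338405, -0.03685079, -0.04374424]), 'grip_force': 0.0, 'finger_gap': 85.5479335730652} 18.700000000000003
scene {'intrinsics': [[502.135, 0.0, 286.67], [0.0, 502.135, 208.228], [0.0, 0.0, 1.0]], 'T': [[-0.149, -0.606, 0.781, 1750.899], [0.989, -0.091, 0.118, 208.727], [-0.0, 0.79, 0.613, 1032.155], [0.0, 0.0, 0.0, 1.0]]}
top {'intrinsics': [[400.319, 0.0, 283.806], [0.0, 400.319, 202.557], [0.0, 0.0, 1.0]], 'T': [[0.003, 0.996, -0.086, 435.473], [-1.0, 0.001, -0.021, -0.86], [-0.021, 0.086, 0.996, 1402.596], [0.0, 0.0, 0.0, 1.0]]}
```

View pics/top0.png

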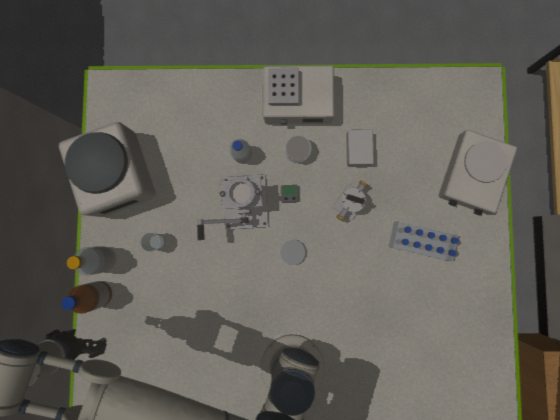

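View pics/scene0.png

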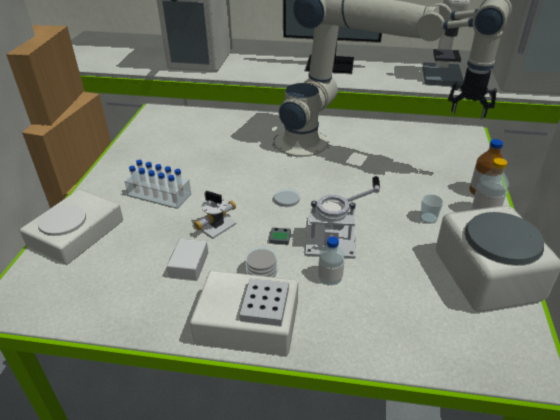

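The top view shows the valve at about (353,200), the stand at (245,200), and the lever grip at (200,232), pointing towards the robot side. Next I'll measure both from the depth data.

Run:
```python
from h import *
tot=None
for n,(r0,r1,c0,c1),(q0,q1,e0,e1) in(("top",(175,225,325,380),(165,245,185,275)),("scene",(180,245,180,245),(170,265,295,390))):
    z=np.load(n+"0.npz"); im,P=z["im"],z["P"]
    A=P[r0:r1,c0:c1].reshape(-1,3); C=im[r0:r1,c0:c1].reshape(-1,3).astype(int)
    def pca(m,l,A):
        B=A[m]; 
        if len(B)<5: print(n,l,len(B)); return
        c=B[:,:2].mean(0); w,v=np.linalg.eigh(np.cov((B[:,:2]-c).T)); d=v[:,1]; mn=(B[:,:2]-c)@d; pp=(B[:,:2]-c)@v[:,0]
        print(n,l,len(B),'c',c.round(1),'mid',(c+d*(mn.max()+mn.min())/2+v[:,0]*(pp.max()+pp.min())/2).round(1),'ang',np.degrees(np.arctan2(d[1],d[0])).round(1),'len',np.ptp(mn).round(1),np.ptp(pp).round(1),'z',B[:,2].min().round(1),B[:,2].max().round(1))
    s=C.sum(1)
    pca((A[:,2]>118)&(A[:,2]<140),'handle',A)
    pca((A[:,2]>76)&(A[:,2]<92),'dial',A)
    pca((A[:,2]>35)&(A[:,2]<60),'pipe',A)
    pca((A[:,2]>35)&(A[:,2]<60)&(C[:,0]>C[:,2]+40),'pipeorange',A)
    A=P[q0:q1,e0:e1].reshape(-1,3); C=im[q0:q1,e0:e1].reshape(-1,3).astype(int); s=C.sum(1)
    pca((A[:,2]>130)&(A[:,2]<165)&(s<120),'grip',A)
    pca((A[:,2]>5)&(A[:,2]<18),'base',A)
    pca((A[:,2]>138)&(A[:,2]<150)&(s>150),'ring',A)
for k,(r0,r1,c0,c1) in {"top":(165,245,180,390),"scene":(160,270,180,390)}.items():
    cv2.imwrite(f"pics/{k}c.png",cv2.resize(np.load(k+"0.npz")["im"][r0:r1,c0:c1,::-1],None,fx=3.8,fy=3.8,interpolation=cv2.INTER_CUBIC))
```

```text
top handle 82 c [ 559.4 -200. ] mid [ 560.1 -200.3] ang 73.0 len 55.9 13.9 z 118.3 134.7
top dial 356 c [ 559.3 -199. ] mid [ 560.3 -200.8] ang 163.8 len 79.3 78.6 z 76.6 90.7
top pipe 144 c [ 553.9 -195.4] mid [ 559.8 -200.1] ang 145.9 len 149.2 28.9 z 35.8 60.0
top pipeorange 30 c [ 561.2 -199.6] mid [ 560.1 -200.4] ang 145.5 len 147.0 22.5 z 52.4 60.0
top grip 0
top base 1206 c [538.  171.5] mid [552.2 219.3] ang 83.3 len 340.9 301.9 z 5.0 17.9
top ring 413 c [568.  178.4] mid [534.  220.5] ang 127.0 len 249.3 96.8 z 138.1 149.9
scene handle 89 c [ 565.4 -199.6] mid [ 563.9 -199.4] ang 73.6 len 55.6 16.9 z 118.3 132.2
scene dial 259 c [ 571.4 -199.1] mid [ 566.3 -200.2] ang 95.4 len 79.3 73.7 z 76.2 91.8
scene pipe 512 c [ 587.3 -228.7] mid [ 544.9 -229.9] ang -163.8 len 334.5 178.8 z 35.2 59.8
scene pipeorange 69 c [ 576.9 -200.7] mid [ 564.7 -196.3] ang 145.9 len 153.5 25.2 z 40.4 59.6
scene grip 47 c [516.3 258.3] mid [572.  187.1] ang 155.8 len 331.6 128.0 z 132.2 160.0
scene base 1091 c [559.2 160.7] mid [426.6 196.5] ang -173.1 len 491.1 322.5 z 5.0 17.9
scene ring 462 c [588.2 182.6] mid [573.5 188.9] ang 154.7 len 327.5 151.8 z 138.1 149.9
```

View pics/topc.png

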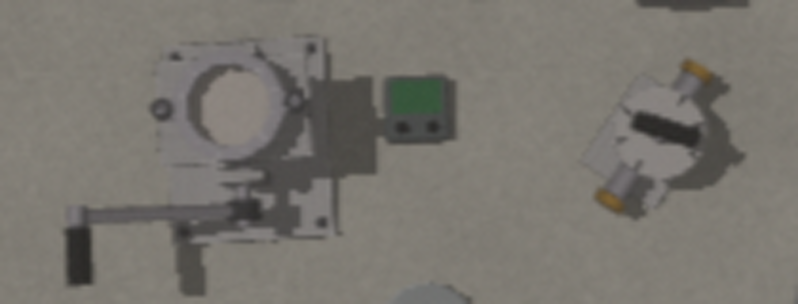

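View pics/scenec.png

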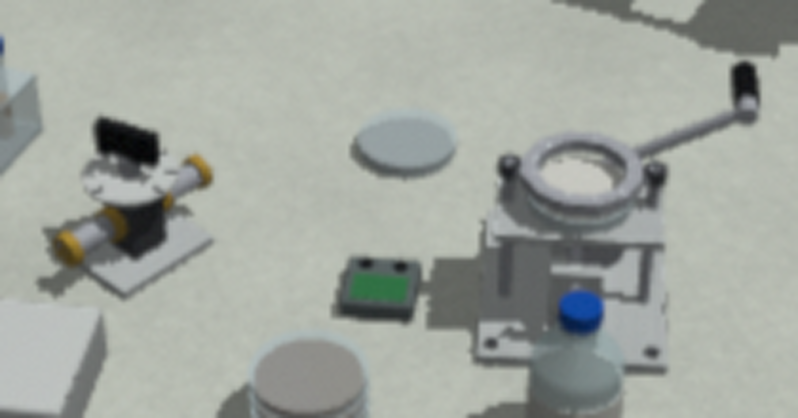

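The handle bar lies at about 73°. The pipe is at 145.7°, so closed is 55.7°, the handle is about 17.5° open, and half open is 100.7°, a further +27.5°. I'll measure the grip and ring now and plan the first move.

```bash
cat >> h.py <<'E'
from scipy.spatial.transform import Rotation as R
def plan(p,yaw,n=1,tilt=None):
    """shift/turn in tool axes (m, rad) to TCP p (mm), tool down, tool y at world yaw (deg)"""
    s=observe(); q=s["tool_rot"]; Rc=R.from_quat([q[1],q[2],q[3],q[0]])
    a=np.radians(yaw); y=np.array([np.cos(a),np.sin(a),0]); z=np.array([0,0,-1.]); x=np.cross(y,z)
    Rt=R.from_matrix(np.stack([x,y,z],1))
    d=Rc.inv().apply(np.array(p)-s["eef_pos"])/1e3; r=(Rc.inv()*Rt).as_rotvec()
    print("t",round(s["clock"],2),"pos",s["eef_pos"].round(1),"yaw",np.degrees(np.arctan2(*Rc.apply([0,1,0])[1::-1])).round(1),"shift",d.round(4),"turn",r.round(3),"n",np.linalg.norm(d*1e3).round(0))
E
python3 - <<'E'
from h import *
z=np.load("top0.npz"); im,P=z["im"],z["P"]
r=np.s_[220:246,190:212]; A=P[r].reshape(-1,3); s=im[r].astype(int).sum(2).ravel()
m=(A[:,2]>130)&(A[:,2]<170); B=A[m]; print(np.c_[B,s[m]].round(0)[::6].astype(int).tolist())
Bd=A[m&(s<150)]; print(len(Bd),Bd.min(0).round(1),Bd.max(0).round(1),Bd.mean(0).round(1)); print(cv2.fitLine(Bd[:,:2].astype(np.float32),cv2.DIST_L2,0,.01,.01).ravel())
# base edges/ring
r=np.s_[170:232,215:272]; A=P[r].reshape(-1,3)
m=(A[:,2]>140)&(A[:,2]<152); B=A[m][:,:2].astype(np.float32); B=B[B[:,0]>540]; print('ring+posts',len(B),cv2.minAreaRect(B))
m=(A[:,2]>8)&(A[:,2]<16); B=A[m][:,:2].astype(np.float32); print('base',cv2.minAreaRect(B))
m=(A[:,2]>8)&(A[:,2]<160);B=A[m][:,:2].astype(np.float32); print('all',cv2.minAreaRect(B))
plan([561,-200,231],-16.8)
E
```

```text
[[489, 298, 151, 341], [489, 281, 146, 248], [489, 263, 138, 262], [486, 290, 148, 333], [486, 273, 137, 276], [483, 300, 145, 342], [483, 281, 146, 253], [483, 264, 136, 277], [479, 288, 156, 320], [480, 273, 138, 282], [476, 285, 153, 212], [473, 285, 152, 142], [470, 288, 153, 134], [467, 290, 157, 133], [463, 294, 155, 148], [460, 298, 151, 249], [461, 280, 148, 158], [457, 281, 157, 126], [454, 285, 149, 125], [451, 288, 151, 132], [448, 290, 157, 140], [445, 293, 156, 159], [442, 297, 152, 251], [442, 279, 150, 143], [439, 281, 152, 124], [435, 284, 155, 131], [432, 286, 158, 135], [429, 290, 154, 166]]
66 [432.3 278.8 142.9] [473.  293.9 159.3] [451.7 286.1 153.8]
[9.9381924e-01 1.1101028e-01 4.5172443e+02 2.8607788e+02]
ring+posts 319 ((577.80615234375, 166.69215393066406), (93.05746459960938, 99.97863006591797), 45.96352767944336)
base ((566.6689453125, 178.3160858154297), (199.63990783691406, 174.0063018798828), 3.5894968509674072)
all ((566.6689453125, 178.3160858154297), (199.63990783691406, 174.0063018798828), 3.5894968509674072)
t 0.1 pos [153.5 579.8 230.2] yaw 75.2 shift [-5.935e-01 -6.495e-01  4.000e-04] turn [-2.000e-03  1.000e-03  1.605e+00] n 880.0
```

```bash
python3 -m jog '[[[-0.015,-0.016,0,0,0,0.04,-0.5],[-0.040,-0.043,0,0,0,0.10,-0.5],[-0.066,-0.072,0,0,0,0.17,-0.5],[-0.092,-0.101,0,0,0,0.24,-0.5],[-0.118,-0.130,0,0,0,0.31,-0.5],[-0.144,-0.158,0,0,0,0.38,-0.5],[-0.170,-0.187,0,0,0,0.45,-0.5],[-0.196,-0.215,0,0,0,0.52,-0.5],[-0.222,-0.244,0,0,0,0.59,-0.5],[-0.248,-0.273,0,0,0,0.66,-0.5],[-0.274,-0.301,0,0,0,0.73,-0.5],[-0.300,-0.328,0,0,0,0.80,-0.5]]]' 20
python3 - <<'E'
from h import *
plan([561,-200,231],-16.8)
z=np.load("top0.npz"); im,P=z["im"],z["P"]
r=np.s_[170:225,220:270]; A=P[r].reshape(-1,3); s=im[r].astype(int).sum(2).ravel()
m=(A[:,2]>139)&(A[:,2]<150)&(A[:,0]>540); B=A[m][:,:2]
from scipy.optimize import least_squares
for k in range(3):
    f=least_squares(lambda q:np.hypot(*(B-q[:2]).T)-q[2],[B[:,0].mean(),B[:,1].mean(),42],loss='soft_l1',f_scale=3); print(len(B),f.x.round(1))
    e=np.hypot(*(B-f.x[:2]).T); B=B[abs(e-f.x[2])<14]
g=np.array([452,286]); v=g-f.x[:2]; print("yaw",np.degrees(np.arctan2(v[1],v[0]))-np.degrees(np.arctan2(130,-118)),np.hypot(*v),'vs 175.6')
E
```

```text
clock: 1.1
eef_pos: [359.8, 184.3, 231.1]
tool_rot: [0.0, 0.506, 0.862, 0.0]
wrist_force: [0.1, 0.8, -0.7]
finger_gap: 63.9
grip_force: 0.0
t 1.1 pos [359.8 184.3 231.1] yaw 29.1 shift [-4.336e-01 -1.150e-02  1.000e-04] turn [0.    0.    0.802] n 434.0
323 [578.  166.9  41.7]
300 [578.3 166.9  41.1]
299 [578.3 166.9  41. ]
yaw 4.446658109783783 173.60819389450953 vs 175.6
```

```bash
python3 -m jog '[[[-0.020,-0.0005,0,0,0,0.04,-0.5],[-0.058,-0.0015,0,0,0,0.11,-0.5],[-0.096,-0.0025,0,0,0,0.18,-0.5],[-0.134,-0.0035,0,0,0,0.25,-0.5],[-0.172,-0.0045,0,0,0,0.32,-0.5],[-0.210,-0.0055,0,0,0,0.39,-0.5],[-0.248,-0.0065,0,0,0,0.46,-0.5],[-0.286,-0.0075,0,0,0,0.53,-0.5],[-0.324,-0.0085,0,0,0,0.60,-0.5],[-0.362,-0.0095,0,0,0,0.67,-0.5],[-0.400,-0.0105,0,0,0,0.74,-0.5],[-0.4336,-0.0115,0,0,0,0.802,-0.5]]]'
python3 - <<'E'
from h import *
plan([561,-200,99],-16.8)
E
```

```text
clock: 2.1
eef_pos: [562.5, -199.7, 230.3]
tool_rot: [-0.0, 0.803, 0.596, -0.0]
wrist_force: [0.4, 0.1, 0.1]
finger_gap: 64.2
grip_force: 0.0
t 2.1 pos [ 562.5 -199.7  230.3] yaw -16.9 shift [-0.0007 -0.0012  0.1313] turn [-0.001  0.    -0.001] n 131.0
```

```bash
python3 -m jog '[[[0,-0.001,0.012,0,0,0,-0.5],[0,-0.001,0.030,0,0,0,-0.5],[0,-0.001,0.048,0,0,0,-0.5],[0,-0.001,0.066,0,0,0,-0.5],[0,-0.001,0.084,0,0,0,-0.5],[0,-0.001,0.100,0,0,0,-0.3],[0,-0.001,0.114,0,0,0,-0.3],[0,-0.001,0.124,0,0,0,-0.3],[0,-0.001,0.130,0,0,0,-0.3],[0,-0.001,0.130,0,0,0,-0.3]]]'
python3 - <<'E'
from h import *
im,d,P=cloud("scene"); cv2.imwrite("pics/v1.png",cv2.resize(im[150:260,150:280,::-1],None,fx=5,fy=5,interpolation=cv2.INTER_CUBIC))
plan([561,-200,99],-16.8)
E
```

```text
clock: 2.93
eef_pos: [560.4, -196.9, 99.6]
tool_rot: [-0.001, 0.802, 0.598, -0.001]
wrist_force: [-0.3, -0.3, 0.0]
finger_gap: 55.2
grip_force: 0.0
t 2.98 pos [ 560.9 -197.1  100.9] yaw -16.6 shift [-0.0028  0.0009  0.0019] turn [-0.001 -0.     0.003] n 4.0
```

View pics/v1.png

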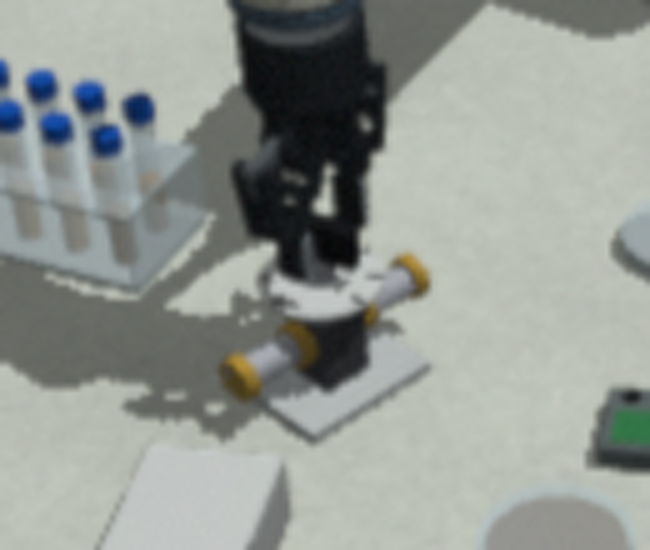

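The fingers straddle the bar above the dial, around (310,240) in the crop. Next I'll close on it.

```bash
python3 -m jog '[[[-0.001,0,0,0,0,0,0.2],[-0.002,0,0,0,0,0,0.6],[-0.002,0,0,0,0,0,1],[-0.002,0,0,0,0,0,1],[-0.002,0,0,0,0,0,1],[-0.002,0,0,0,0,0,1],[-0.002,0,0,0,0,0,1],[-0.002,0,0,0,0,0,1]]]' 25
python3 - <<'E'
from h import *
plan([561,-200,99],10.7)
E
```

```text
clock: 3.65
eef_pos: [561.3, -199.6, 102.5]
tool_rot: [0.001, 0.802, 0.597, 0.001]
wrist_force: [3.1, -2.5, 6.0]
finger_gap: 14.7
grip_force: 25.0
t 3.65 pos [ 561.3 -199.6  102.5] yaw -16.6 shift [-0.0005 -0.0002  0.0035] turn [ 0.003  0.001 -0.477] n 4.0
```

```bash
python3 -m jog '[[[0,0,0,0,0,-0.04,1],[0,0,0,0,0,-0.09,1],[0,0,0,0,0,-0.14,1],[0,0,0,0,0,-0.19,1],[0,0,0,0,0,-0.24,1],[0,0,0,0,0,-0.29,1],[0,0,0,0,0,-0.34,1],[0,0,0,0,0,-0.39,1],[0,0,0,0,0,-0.44,1],[0,0,0,0,0,-0.48,1],[0,0,0,0,0,-0.48,1],[0,0,0,0,0,-0.48,1]]]'
python3 - <<'E'
from h import *
plan([561,-200,99],10.7)
E
```

```text
clock: 4.65
eef_pos: [560.4, -199.5, 102.5]
tool_rot: [0.001, 0.637, 0.771, -0.0]
wrist_force: [-1.3, -0.9, 6.3]
finger_gap: 14.4
grip_force: 25.4
t 4.65 pos [ 560.4 -199.5  102.5] yaw 10.9 shift [-0.0006  0.0005  0.0035] turn [0.    0.001 0.003] n 4.0
```

Next I'll open and lift clear.

```bash
python3 -m jog '[[[0,0,0,0,0,0,0],[0,0,0,0,0,0,-0.4],[0,0,0,0,0,0,-0.4],[0,0,0,0,0,0,-0.4],[0,0,-0.010,0,0,0,-0.4],[0,0,-0.030,0,0,0,-0.4],[0,0,-0.060,0,0,0,-0.4],[0,0,-0.095,0,0,0,-0.4],[0,0,-0.130,0,0,0,-0.4],[0,0,-0.150,0,0,0,-0.4],[0,0,-0.160,0,0,0,-0.4]]]'
python3 - <<'E'
from h import *
im,d,P=cloud("scene")
A=P[180:245,180:245].reshape(-1,3); B=A[(A[:,2]>119)&(A[:,2]<134)&(np.hypot(A[:,0]-562,A[:,1]+200)<40)]
v=cv2.fitLine(B[:,:2].astype(np.float32),cv2.DIST_L2,0,.01,.01).ravel(); print(len(B),'bar ang',np.degrees(np.arctan2(v[1],v[0]))%180,'want 100.7')
plan([452,287,235],94)
E
```

```text
clock: 5.57
eef_pos: [561.2, -199.3, 266.6]
tool_rot: [0.003, 0.637, 0.771, 0.001]
wrist_force: [0.6, 0.1, 0.4]
finger_gap: 59.8
grip_force: 0.0
84 bar ang 98.57598 want 100.7
t 5.62 pos [ 561.3 -199.3  266.7] yaw 10.9 shift [ 0.4983 -0.0156  0.0297] turn [ 0.002  0.007 -1.45 ] n 499.0
```

```bash
python3 -m jog '[[[0.015,-0.0005,0,0,0,-0.04,-0.4],[0.045,-0.0014,0,0,0,-0.12,-0.4],[0.075,-0.0023,0,0,0,-0.21,-0.4],[0.108,-0.0034,0,0,0,-0.30,-0.4],[0.141,-0.0044,0,0,0,-0.40,-0.4],[0.174,-0.0054,0,0,0,-0.50,-0.4],[0.207,-0.0065,0,0,0,-0.60,-0.4],[0.240,-0.0075,0,0,0,-0.70,-0.4],[0.273,-0.0085,0,0,0,-0.80,-0.4],[0.306,-0.0096,0,0,0,-0.90,-0.4],[0.338,-0.0106,0,0,0,-1.00,-0.4],[0.360,-0.0113,0,0,0,-1.08,-0.4]]]'
python3 - <<'E'
from h import *
plan([452,287,215],94)
E
```

```text
clock: 6.62
eef_pos: [479.3, 155.2, 258.5]
tool_rot: [-0.002, 0.146, 0.989, -0.0]
wrist_force: [0.0, 0.2, -0.7]
finger_gap: 59.8
grip_force: 0.0
t 6.62 pos [479.3 155.2 258.5] yaw 73.3 shift [0.0639 0.1185 0.0436] turn [-0.001 -0.004 -0.362] n 141.0
```

```bash
python3 -m jog '[[[0.006,0.012,0.004,0,0,-0.04,-0.4],[0.017,0.031,0.011,0,0,-0.10,-0.4],[0.028,0.051,0.018,0,0,-0.16,-0.4],[0.039,0.072,0.026,0,0,-0.22,-0.4],[0.050,0.092,0.034,0,0,-0.28,-0.4],[0.058,0.108,0.040,0,0,-0.33,-0.4],[0.064,0.1185,0.044,0,0,-0.362,-0.4],[0.064,0.1185,0.044,0,0,-0.362,-0.4]]]'
python3 - <<'E'
from h import *
im,d,P=cloud("scene"); np.savez("s1.npz",im=im,P=P)
cv2.imwrite("pics/l1.png",cv2.resize(im[120:240,310:430,::-1],None,fx=5,fy=5,interpolation=cv2.INTER_CUBIC))
A=P[170:200,360:395].reshape(-1,3); s=im[170:200,360:395].astype(int).sum(2).ravel(); m=(A[:,2]>130)&(A[:,2]<165)&(s<150)
B=A[m]; print(len(B),B.min(0),B.max(0),B.mean(0))
plan([452,287,127],94)
E
```

```text
clock: 7.28
eef_pos: [453.3, 286.1, 213.8]
tool_rot: [-0.003, -0.033, 0.999, -0.001]
wrist_force: [-0.1, -0.4, 0.3]
finger_gap: 59.9
grip_force: 0.0
42 [432.17518515 280.59022088 150.32770114] [486.66694131 296.23302069 160.99855306] [455.31035711 288.19390419 153.82267419]
t 7.33 pos [454.1 284.9 215. ] yaw 93.6 shift [0.0016 0.0024 0.088 ] turn [-0.002 -0.004 -0.007] n 88.0
```

View pics/l1.png

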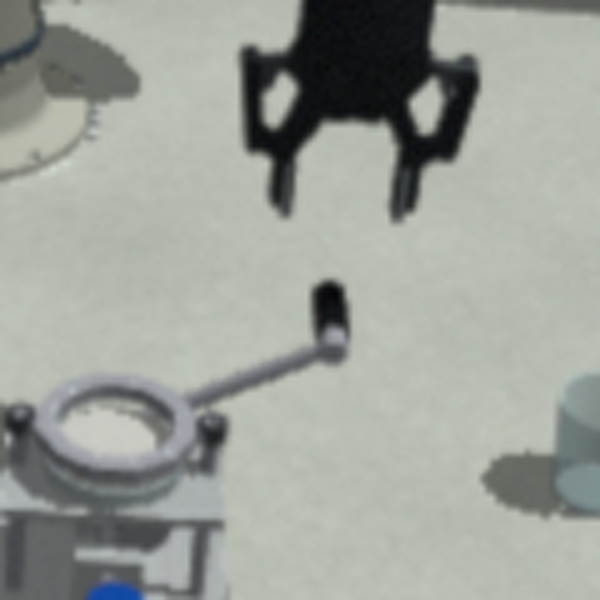

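The open fingers, at (285,205) and (400,205) in the crop, straddle the line above the grip at (330,310). The beaker is well clear. Now I'll descend and close.

```bash
python3 -m jog '[[[0,0.001,0.010,0,0,0,-0.4],[0.001,0.002,0.028,0,0,0,-0.4],[0.001,0.002,0.048,0,0,0,-0.4],[0.001,0.002,0.066,0,0,0,-0.4],[0.001,0.002,0.080,0,0,0,-0.4],[0.001,0.002,0.087,0,0,0,-0.4],[0.001,0.002,0.087,0,0,0,0],[0.001,0.002,0.087,0,0,0,1],[0.001,0.002,0.087,0,0,0,1],[0.001,0.002,0.087,0,0,0,1],[0.001,0.002,0.087,0,0,0,1],[0.001,0.002,0.087,0,0,0,1]]]' 25
python3 - <<'E'
from h import *
plan([461,159,201],94)
E
```

```text
clock: 8.33
eef_pos: [454.8, 288.3, 132.4]
tool_rot: [0.001, -0.031, 1.0, 0.002]
wrist_force: [0.1, 6.7, -0.1]
finger_gap: 21.1
grip_force: 27.5
t 8.33 pos [454.8 288.3 132.4] yaw 93.6 shift [ 0.0017 -0.1292 -0.0692] turn [ 0.004  0.003 -0.007] n 147.0
```

```bash
python3 -m jog '[[[0,-0.0027,-0.0045,0,0,0,1],[0,-0.0055,-0.0089,0,0,0,1],[0,-0.0101,-0.0153,0,0,0,1],[0,-0.0150,-0.0214,0,0,0,1],[0,-0.0202,-0.0273,0,0,0,1],[0,-0.0257,-0.0329,0,0,0,1],[0,-0.0315,-0.0382,0,0,0,1],[0,-0.0376,-0.0432,0,0,0,1],[0,-0.0439,-0.0479,0,0,0,1],[0,-0.0482,-0.0508,0,0,0,1],[0,-0.0526,-0.0536,0,0,0,1],[0,-0.0549,-0.0549,0,0,0,1]]]'
python3 - <<'E'
from h import *
plan([461,159,201],94)
E
```

```text
clock: 9.33
eef_pos: [458.3, 235.9, 191.1]
tool_rot: [0.004, -0.033, 0.999, 0.006]
wrist_force: [-3.7, 13.5, 11.9]
finger_gap: 21.0
grip_force: 25.5
t 9.33 pos [458.3 235.9 191.1] yaw 93.7 shift [ 0.0023 -0.0768 -0.0107] turn [ 0.011  0.008 -0.005] n 78.0
```

```bash
python3 -m jog '[[[0,-0.0046,-0.003,0,0,0,1],[0,-0.0092,-0.006,0,0,0,1],[0,-0.0164,-0.010,0,0,0,1],[0,-0.0237,-0.0135,0,0,0,1],[0,-0.0311,-0.0165,0,0,0,1],[0,-0.0387,-0.019,0,0,0,1],[0,-0.0464,-0.021,0,0,0,1],[0,-0.0541,-0.0225,0,0,0,1],[0,-0.0619,-0.0235,0,0,0,1],[0,-0.0671,-0.024,0,0,0,1],[0,-0.0724,-0.024,0,0,0,1],[0,-0.075,-0.024,0,0,0,1]]]'
python3 - <<'E'
from h import *
plan([461,159,201],94)
im,d,P=cloud("scene"); np.savez("s2.npz",im=im,P=P)
cv2.imwrite("pics/l2.png",cv2.resize(im[100:240,270:410,::-1],None,fx=4.2,fy=4.2,interpolation=cv2.INTER_CUBIC))
A=P[160:240,290:370].reshape(-1,3); e=np.hypot(A[:,0]-578,A[:,1]-167); m=(e<24)&(A[:,2]>100); print('dish z',np.median(A[m][:,2]))
B=np.load("scene0.npz")["P"][160:240,290:370].reshape(-1,3); e=np.hypot(B[:,0]-578,B[:,1]-167); m=(e<24)&(B[:,2]>100); print('dish z before',np.median(B[m][:,2]))
E
```

```text
clock: 10.33
eef_pos: [463.4, 157.6, 212.1]
tool_rot: [0.003, -0.031, 1.0, 0.002]
wrist_force: [2.1, 6.2, 8.0]
finger_gap: 21.0
grip_force: 26.2
t 10.33 pos [463.4 157.6 212.1] yaw 93.5 shift [0.0024 0.0015 0.0111] turn [ 0.003  0.006 -0.008] n 11.0
dish z 132.08667201167032
dish z before 123.93496222224917
```

View pics/l2.png

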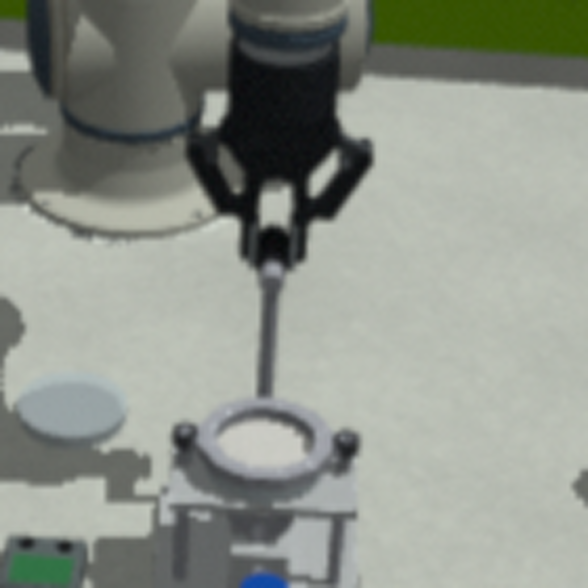

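The lever looks upright and the dish has risen by 8.15 mm. I'll hold briefly, then check the rod angle and that nothing creeps.

```bash
python3 -m jog '[[[0,0,0,0,0,0,1],[0,0,0,0,0,0,1],[0,0,0,0,0,0,1],[0,0,0,0,0,0,1],[0,0,0,0,0,0,1],[0,0,0,0,0,0,1],[0,0,0,0,0,0,1],[0,0,0,0,0,0,1],[0,0,0,0,0,0,1],[0,0,0,0,0,0,1]]]'
python3 - <<'E'
from h import *
im,d,P=cloud("scene"); 
for Q in (np.load("s2.npz")["P"],P):
    A=Q[155:200,320:345].reshape(-1,3); m=(A[:,2]>150)&(A[:,2]<205)&(abs(A[:,1]-160)<30)&(abs(A[:,0]-490)<30); B=A[m]
    a=np.radians(4); ys=-np.sin(a)*(B[:,0]-568.3)+np.cos(a)*(B[:,1]-166.2)
    v=cv2.fitLine(np.c_[ys,B[:,2]].astype(np.float32),cv2.DIST_HUBER,0,.01,.01).ravel(); print(len(B),'lean to +y deg',np.degrees(np.arctan(v[0]/v[1])),'y at z150..205 mean',ys.mean())
    A=Q[160:240,290:370].reshape(-1,3); e=np.hypot(A[:,0]-578,A[:,1]-167); m=(e<24)&(A[:,2]>100); print('dish z',np.median(A[m][:,2]))
A=P[180:245,180:245].reshape(-1,3); B=A[(A[:,2]>119)&(A[:,2]<134)&(np.hypot(A[:,0]-562,A[:,1]+200)<40)]
v=cv2.fitLine(B[:,:2].astype(np.float32),cv2.DIST_L2,0,.01,.01).ravel(); print('bar',np.degrees(np.arctan2(v[1],v[0]))%180)
plan([461,159,201],94)
E
```

```text
clock: 11.22
eef_pos: [463.4, 158.0, 212.1]
tool_rot: [0.003, -0.031, 1.0, 0.002]
wrist_force: [1.8, 4.8, 7.4]
finger_gap: 21.0
grip_force: 26.2
58 lean to +y deg -0.037850402 y at z150..205 mean -0.31941578092432915
dish z 132.08667201167032
59 lean to +y deg -0.7045861 y at z150..205 mean -0.12093118906059792
dish z 131.91493708063535
bar 100.86647
t 11.27 pos [463.4 158.  212.1] yaw 93.6 shift [0.0024 0.0011 0.0111] turn [ 0.003  0.006 -0.008] n 11.0
```

The lever is upright to within 1° and steady. The handle is at 100.9°, where 100.7° is wanted. I'm handing in.

```bash
python3 -c "
from workcell import job_done; print(job_done())"
```

```text
the job is handed in; nothing more can be done
None
```

The job is handed in at about 11 s: stopcock half open and let go (within about 1° by camera), and the gripper steadily holding the cam lever upright (within about 1°) with the dish raised about 8 mm; no verdict came back.

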